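# Take the combination padlock off the chest

### The arm

A 6-joint arm with a two-finger parallel gripper is mounted at the origin on the work surface. World frame = base frame: x ahead of the robot, y to its left, z up, the work surface at z = 0. Lengths are in mm, angles in rad, forces in N, time in s.
With the tool pointing down it reaches from about 250 to 775 mm from the base axis. Payload 4 kg.
Tool frame: the origin (TCP) lies at the very end of the fingers, on their centre line; the grasp point (between the pads) lies manip.grip_depth behind it (manip.grip_depth is the distance from the TCP to the grasp point, in mm); z points along the fingers, y is the line along which they close (so a half turn about z gives the same grasp; the last joint's range is limited). The gripper opens to 85 mm and grips with 20 to 120 N. Pads are 22 mm wide; open, the fingers measure 114 mm over their backs; the gripper's body (76 mm by 85 mm) begins 54 mm behind the grasp point. The pads swing forward as they close: fully open they stand 13 mm farther back than shut.
Start: joints at [1.038, 0.087, 1.371, -0, 1.684, -0.103], TCP at [229.19, 499.99, 231.341] pointing down, gripper open.
Joint ranges: [-3.1, 3.1], [-0.76, 2.03], [0.27, 2.55], [-1.08, 4.22], [0.17, 2.65], [-2.57, 2.57]. Speed limits (rad/s): [2.79, 2.79, 3.14, 3.14, 3.14, 3.14].

### API

Orientations are given as [roll, pitch, yaw] about the fixed x, y, z axes, in that order (R = Rz(yaw) Ry(pitch) Rx(roll)).
In Python, from rig import manip gives the robot as it stands.
- The arm moves only by the shell command python3 steer.py [OPENING] [FORCE], which reads ROWS from standard input. ROWS is 1 to 8 rows, parted by semicolons, with the numbers parted by commas; each row has 6 numbers: dx, dy, dz in cm, then a rotation vector rx, ry, rz in units of 0.05 rad; each row is the pose to reach, as a shift and turn from the pose commanded when the command began, along the tool's axes at that moment; what a row does not reach only later rows make up. A row lasts 1/10 s, in which the tool goes at most 50 mm and 0.15 rad, less where a joint would pass 70% of its speed; a pose out of reach is approached as far as the arm can. OPENING is the finger opening in mm, set as the command begins (- or left out keeps the last). The fingers move at their own pace and stop on an object; FORCE is the grip in N (left out, the last holds). Time passes only in rows, so rows that do not move let the fingers close. It prints the time, the measured TCP pose, the force, the opening and the grip force at its end. Input that does not fit is refused with a message, and nothing moves.
- manip.read_state(): the state, without advancing time (a new reading comes with each control period).
- manip.capture(name): name is "scene" or "top" or "wrist"; returns a dict with "img" (384x512x3 uint8, red, green, blue), "fx", "fy", "cx", "cy" (pixels), "extrinsics" (4x4, takes a point from world to camera coordinates); the wrist camera has in their place "hand_eye" (4x4, takes a point from camera to tool coordinates, whose origin is the TCP and whose axes are the flange's). Camera axes: x right, y up, looking along -z (the intrinsics and any distortion apply to the point x, -y, -z); pixel columns grow to the right and rows downward; lengths in mm; the calibration is good to about 2 mm. A picture is of the moment at which its call begins: read the wrist's pose just before it. There is no depth.
- manip.job_done(): hands the job in; it is judged then, once.
The state is a dict: "t": time; "joints": joint angles; "qd": joint speeds; "joint_torque": joint torques, N m; "ee_pos": TCP position; "orientation": TCP orientation; "contact_force": force on the tool from outside, world axes, zero at the start; "torque": the same for the moment, N m; "width": finger opening in mm; "grip_force": force on a finger pad.
Only numpy, scipy, OpenCV 4.12 (cv2) and the standard library are available. Lean on these libraries where they do the work, as an engineer would, in place of code of your own. Each camera call takes 0.05 s, during which the arm holds its last target. There are 200 camera calls.

### The job

The steel chest on the bench is locked: its padlock lies on the lid under the hinged steel cover. Fold the cover all the way over to its stop, a quarter turn, and leave it there, click the padlock's dial round until its white zero line meets the white index mark beside the shackle, then pull the shackle open and slip the padlock off the staple. Finish still holding the open padlock up level, dial uppermost, at least 10 cm above the lid, without putting it down or letting go, and leave the small things on the chest and the bench where they are.

Things in the scene. Friction and masses are not known exactly. Their poses are not given: they have to be found in the camera images.
- chest: Dull olive steel chest, 240 (x) x 340 (y) x 90 mm high, fixed. Origin: centre of its underside; x points away from its front edge, z up; the lid is its top, z = 90 mm. A hasp leaf 3 mm thick lies on the lid along x; the padlock slides on it between its turned-up edges, 5 mm high, 2 mm beside the padlock's body. Cover and padlock are on the -y half; the opened cover lies on the +y half.
- cover (a joint): Hinge of the grey steel cover, rad: 0 shut, 1.571 (90 deg) fully over at its stop; the -y edge with the handle rises and swings over to +y. Stiff (0.3 N m, 2 to 5 N at the handle); stays where it is left. The cover is a hood, 118 (x) x 123 (y) x 58 mm high, 0.35 kg, its -y side a rim 18 mm deep. Open, its top plate stands upright 58 mm to the +y side of the hinge, 123 mm high.
- cover_handle (a point): Middle of the cover's bow handle: round bar 8 mm thick, 72 mm long, along chest x (parallel to the hinge), 35 mm out from the cover's -y rim and 53 mm above the lid when shut: 158 mm to the -y side of the hinge line and 49 mm above it. The bar can turn between the fingers, so the gripper can stay upright all the way round.
- cover_hinge (a point): Middle of the cover's hinge line, which runs along chest x, 4 mm above the lid, 63 mm to the +y side of the padlock's middle.
- padlock: Combination padlock, loose, 0.3 to 0.45 kg, lying flat: steel body 58 (x) x 56 (y) x 24 mm thick with flat sides. Origin: centre of the body's underside; x points to the shackle (locked: along chest x within 2 deg), z up out of the dial face. The round dial stands on the middle of its top; the knob's top is 48.5 mm above the underside.
- dial (a joint): Dial angle against the padlock's body, rad, growing clockwise seen from above. 0: white zero line at the white index mark on the +x (shackle) side; only there the shackle comes free. Starts 0.6 to 3 rad short of 0: turn it clockwise. Turns endlessly; 15 click stops a turn (every 0.419 rad, one at 0), 0.05 to 0.07 N m a click; let go, it drops into a stop unless balanced between two.
- dial_grip (a point): On the dial's axis, 38.5 mm above the padlock's underside. The black dial is a disc 44 mm wide, its face 28.5 mm above the underside, with a bar-shaped grip on it, 36 mm long, 12 mm wide, 20 mm high, along the zero line (dial at 0: along padlock x); a white line on the grip's top runs from the middle to its zero end. The padlock itself may twist up to 4 degrees as the dial is turned.
- dial_mark (a point): Outer end of the dial's zero line, 22 mm from the dial's axis.
- index_mark (a point): Fixed point at the index mark, where dial_mark comes to lie when the dial is at 0.
- shackle (a joint): How far the shackle is drawn out of the padlock's body along its +x, m: 0 shut, 0.022 fully open at its stop. It moves only with the dial within about 3 degrees of 0. No spring: 4 N of friction, stays where it is left. It does not swivel.
- shackle_bow (a point): Middle of the shackle's bow. Square-cornered bar, 8 mm thick, 12 mm above the padlock's underside, legs 32 mm apart between centres (padlock y = +16 and -16 mm); when shut the bow's middle is 59 mm from the padlock's origin, 30 mm out from the body's front face.
- short_end (a point): Round tip of the shackle's short leg (padlock y = -16 mm), 8 mm inside the body when shut. Fully open there is a gap of 14 mm between it and the body's front face; the staple gets out through this gap. The other leg stays in the body.
- staple (a point): Eye of the fixed staple, 15 mm above the lid: U of 6 mm bar across chest y, legs 20 mm apart, closed top 30 mm above the lid. The short leg runs through it. Drawn back along chest -x, the padlock goes 13 mm till the bow meets the staple, then the shackle slides out 22 mm. Pushed forward again till the staple is 7 mm in front of the body (36 mm from its origin), it lifts straight up and off.
- lid_jar: Bystander: small glass jar with a white cap, 48 mm wide, 62 mm high, on the chest.
- lid_tin: Bystander: flat aluminium tin, 44 mm wide, 19 mm high, on the chest.
- lid_brush: Bystander: brush, 130 mm long, lying on the chest.
- scale: Bystander: pocket scale, 125 x 80 x 21 mm, on the bench.
- loose_case: Bystander: empty plastic case with a brass foot, 21 mm wide, 62 mm high, standing on the bench.
- rammer: Bystander: steel rammer, 98 mm high on a 40 mm foot, standing on the bench.
- shot_jar: Bystander: glass jar with a white cap, 76 mm wide, 95 mm high, on the bench.

How it is judged:
By the outcome, as a careful person would: the job done as asked, in the order asked, and still so for the second after the job is handed in, while the arm keeps its last pose, push and grip.
It also fails if it takes over 72 s, if anything falls off the work surface, if the arm or the gripper's body presses on something with over 40 N, if the wrist force passes 120 N, or if a joint passes its speed limit or range.

## Working session

There is one attempt and no reset: what is moved stays moved. The work goes in short steps, Python scripts to look and compute and a shell command to move; the robot and the scene stay as the last step left them, time stands still between calls to the robot, and variables do not carry over. Pictures are saved under pics/ and viewed, at most 12 in all, crops included, and the job is handed in when it is done.

```bash
ls; mkdir -p pics; python3 - <<'E'
from rig import manip
import cv2,numpy as np
np.set_printoptions(suppress=True,precision=4)
s=manip.read_state();print(s, manip.grip_depth)
a=manip.capture("scene");b=manip.capture("top")
import pickle;pickle.dump((a,b),open('cams.pkl','wb'))
for n,c in(("scene",a),("top",b)):
    print({k:v for k,v in c.items() if k!='img'})
    cv2.imwrite(f"pics/{n}0.png",cv2.resize(c['img'][:,:,::-1],(800,600),interpolation=cv2.INTER_CUBIC))
E
```

```text
pics
rig.py
steer.py
{'t': 0.0, 'joints': array([ 1.0379,  0.088 ,  1.3723,  0.    ,  1.6836, -0.1031]), 'qd': array([-0.0016, -0.0002, -0.0005, -0.0011,  0.0002,  0.0015]), 'joint_torque': array([  0.0008, -35.1864, -31.3275,  -0.0002,   0.0108,  -0.    ]), 'ee_pos': array([228.9052, 499.533 , 230.1147]), 'orientation': array([-3.1393, -0.0003,  2.7118]), 'contact_force': array([-0.4208,  0.7768, -0.0182]), 'torque': array([-0.0526,  0.031 , -0.0282]), 'grip_force': 0.0, 'width': 85.77037800873174} 18.700000000000003
{'fx': 432.1993301699934, 'fy': 432.1993301699934, 'cx': 256.63484578076685, 'cy': 198.87684803005527, 'extrinsics': array([[    0.8871,     0.4616,    -0.0071,  -503.256 ],
       [   -0.2558,     0.5043,     0.8248,    53.9208],
       [    0.3842,    -0.7298,     0.5654, -1489.5904],
       [    0.    ,     0.    ,     0.    ,     1.    ]])}
{'fx': 385.9707259526769, 'fy': 385.9707259526769, 'cx': 254.41876583107418, 'cy': 185.37874459087413, 'extrinsics': array([[   -0.0228,    -0.9997,    -0.0012,    -1.8202],
       [    0.9824,    -0.0226,     0.1857,  -596.934 ],
       [   -0.1856,     0.0031,     0.9826, -1167.0715],
       [    0.    ,     0.    ,     0.    ,     1.    ]])}
```
View pics/scene0.png

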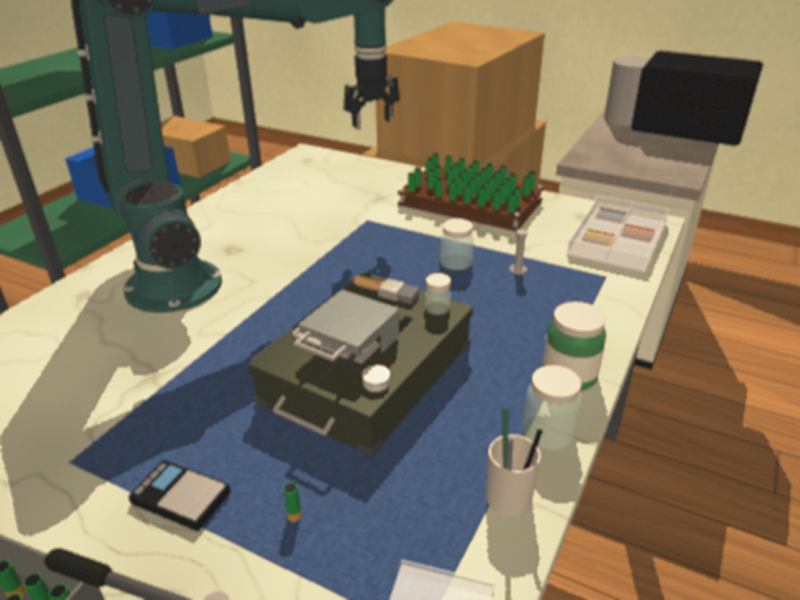

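View pics/top0.png

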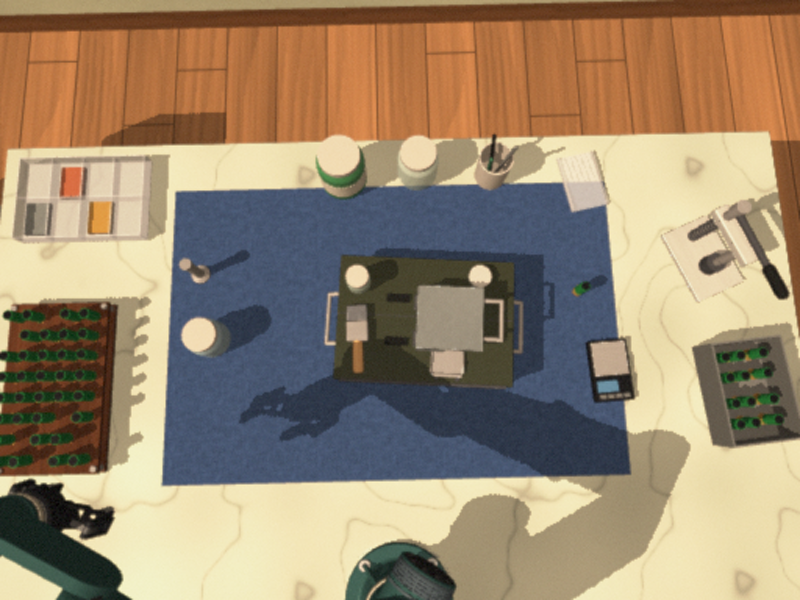

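The scene view shows the chest with the shut cover and its handle (about 318,345 of 800). The top view shows the handle bar at about (501,320), the cover at (450,318) and the lid corners at (341,255), (514,262), (513,387) and (334,379).

```bash
cat > h.py <<'E'
import numpy as np, cv2, pickle
from scipy.spatial.transform import Rotation as R
np.set_printoptions(suppress=True,precision=2)
def ray(c,uv,s=1.0):
    u,v=np.array(uv)/s; E=c['E']
    d=np.array([(u-c['cx'])/c['fx'],-(v-c['cy'])/c['fy'],-1.])
    Rt=E[:3,:3]; o=-Rt.T@E[:3,3]; d=Rt.T@d
    return o,d/np.linalg.norm(d)
def atz(c,uv,z,s=1.0):
    o,d=ray(c,uv,s); return o+d*(z-o[2])/d[2]
def tri(rs):
    A=0;b=0
    for o,d in rs:
        P=np.eye(3)-np.outer(d,d);A=A+P;b=b+P@o
    x=np.linalg.solve(A,b)
    return x,[np.linalg.norm((np.eye(3)-np.outer(d,d))@(x-o)) for o,d in rs]
def proj(c,p):
    q=c['E'][:3,:3]@p+c['E'][:3,3]; return np.array([c['cx']-c['fx']*q[0]/q[2],c['cy']+c['fy']*q[1]/q[2]])
def fix(c,s=None):
    c=dict(c)
    if 'extrinsics' in c: c['E']=c['extrinsics']
    else:
        T=np.eye(4);T[:3,:3]=R.from_euler('xyz',s['orientation']).as_matrix();T[:3,3]=s['ee_pos']
        c['E']=np.linalg.inv(T@c['hand_eye'])
    return c
def snap(name,fn=None):
    from rig import manip
    s=manip.read_state();c=fix(manip.capture(name),s)
    if fn:
        pickle.dump(c,open(fn+'.pkl','wb'));cv2.imwrite(f'pics/{fn}.png',cv2.resize(c['img'][:,:,::-1],None,fx=1.5625,fy=1.5625,interpolation=cv2.INTER_CUBIC))
    return c,s
def dt(dx,dy,dz):
    from rig import manip
    s=manip.read_state();return R.from_euler('xyz',s['orientation']).inv().apply([dx,dy,dz])
def load(fn): return pickle.load(open(fn+'.pkl','rb'))
S=1.5625
E
python3 - <<'E'
from h import *
a,b=map(fix,pickle.load(open('cams.pkl','rb')))
for p in [(341,255),(514,262),(513,387),(334,379)]: print(atz(b,p,90,S))
print('handle',atz(b,(500,320),143,S), tri([ray(b,(500,320),S),ray(a,(318,344),S)]))
print('tin',atz(b,(480,275),109,S))
c,s=snap('wrist','w0'); print(c['hand_eye'],s['orientation'])
E
```

```text
[663.13  95.61  90.  ]
[ 640.88 -248.03   90.  ]
[ 395.89 -231.74   90.  ]
[418.84 110.34  90.  ]
handle [ 518.38 -204.73  143.  ] (array([ 520.71, -199.82,  154.64]), [np.float64(4.846651976521008), np.float64(4.846651976521005)])
tin [ 612.04 -176.5   109.  ]
[[   0.      0.95    0.31   81.22]
 [   1.     -0.      0.      0.6 ]
 [   0.      0.31   -0.95 -141.9 ]
 [   0.      0.      0.      1.  ]] [-3.14 -0.    2.71]
```

Careful with the scale: shifts go in cm and turns go in units of 0.05 rad. That gives: -250 mm is -25, -80 mm is -8, 1.2 rad is 24.

```bash
echo '-25,-24,-8,0,0,24;-25,-24,-8,0,0,24;-25,-24,-8,0,0,24;-25,-24,-8,0,0,24;-25,-24,-8,0,0,24;-25,-24,-8,0,0,24;-25,-24,-8,0,0,24;-25,-24,-8,0,0,24' | python3 steer.py 85; python3 -c "
from h import *
print(dt(490-359,-150-177,0)); from rig import manip;s=manip.read_state();print(s['ee_pos'],s['orientation'],s['joints']);print(dt(*(np.array([490,-150,310])-s['ee_pos'])))"
```

```text
t: 0.95
ee_pos: [358.3, 173.4, 312.8]
orientation: [3.138, 0.001, 1.497]
contact_force: [-0.4, 0.8, 0.2]
width: 84.9
grip_force: 0.0
[-316.49  154.67    0.82]
[358.3  173.35 312.79] [3.14 0.   1.5 ] [ 0.31 -0.26  1.53 -0.    1.87  0.38]
[-312.8   155.08    3.61]
```

```bash
echo '-31.3,15.5,0,0,0,24;-31.3,15.5,0,0,0,24;-31.3,15.5,0,0,0,24;-31.3,15.5,0,0,0,24;-31.3,15.5,0,0,0,24;-31.3,15.5,0,0,0,24;-31.3,15.5,0,0,0,24;-31.3,15.5,0,0,0,24' | python3 steer.py 30; echo '0,0,0,0,0,3;0,0,0,0,0,6;0,0,0,0,0,7.2;0,0,0,0,0,7.2;0,0,0,0,0,7.2' | python3 steer.py; python3 -c "
from h import *
c,s=snap('wrist','w1');print(s['ee_pos'],s['orientation'],s['joints'],s['contact_force'])
snap('wrist')"
```

```text
t: 1.75
ee_pos: [493.6, -149.2, 308.5]
orientation: [-3.141, 0.004, 0.299]
contact_force: [-0.6, 0.5, -0.5]
width: 29.9
grip_force: 0.0
t: 2.25
ee_pos: [492.6, -143.9, 311.0]
orientation: [-3.141, 0.001, -0.047]
contact_force: [0.2, -0.4, 0.7]
width: 30.2
grip_force: 0.0
[ 492.61 -143.92  310.99] [-3.14  0.   -0.05] [-0.39  0.    1.3   0.    1.84  1.22] [ 0.22 -0.36  0.74]
```

View pics/w1.png

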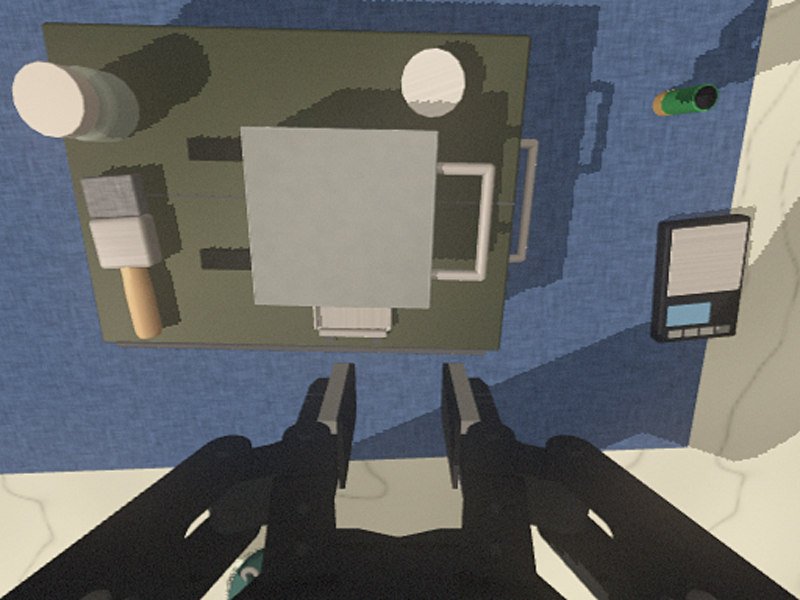

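The handle bar runs from (491,165) to (484,277), so its middle is at (487.5,221). The hasp leaf sticks out at (353,320), the tin cap is at (433,80) and the jar is at (55,98).

```bash
python3 - <<'E'
from h import *
a,b=map(fix,pickle.load(open('cams.pkl','rb')));w=load('w1')
print(tri([ray(w,(487.5,221),S),ray(b,(500,320),S)]))
print(tri([ray(w,(487.5,221),S),ray(a,(318,344),S)]))
for z in(143,150):print(atz(w,(487.5,221),z,S),atz(w,(491,165),z,S)-atz(w,(484,277),z,S))
print(tri([ray(w,(487.5,221),S),ray(b,(500,320),S),ray(a,(318,344),S)]))
# chest yaw from edge of lid
q=[atz(w,p,90,S) for p in [(43,23),(529,37),(499,350),(104,342)]];print(q)
print(dt(520-492.6,-202+144,-70))
E
```

```text
(array([ 519.01, -205.73,  138.33]), [np.float64(0.1856065575990222), np.float64(0.1856065575990106)])
(array([ 524.68, -201.04,  158.06]), [np.float64(2.4907724782792164), np.float64(2.4907724782793506)])
[ 519.82 -205.04  143.  ] [75.85 -3.63  0.  ]
[ 521.02 -203.73  150.  ] [74.14 -3.55  0.  ]
(array([ 521.38, -201.09,  155.47]), [np.float64(1.7029680310837412), np.float64(4.879920182892368), np.float64(5.07305602436781)])
[array([663.63,  96.76,  90.  ]), array([ 639.08, -242.25,   90.  ]), array([ 397.81, -226.6 ,   90.  ]), array([421.4 , 114.65,  90.  ])]
[30.12 56.65 69.98]
```

In the tool's units: 15 mm is 1.5, 90 mm is 9, 0.02 rad is 0.4.

```bash
echo '1.5,2.9,4.5,0,0,0.4;2.9,5.8,9,0,0,0.4;2.9,5.8,9,0,0,0.4;2.9,5.8,9,0,0,0.4' | python3 steer.py 30; python3 -c "
from h import *
c,s=snap('wrist','w2');print(s['ee_pos'],s['orientation'])"
```

```text
t: 2.75
ee_pos: [517.9, -203.2, 218.6]
orientation: [-3.139, 0.005, -0.069]
contact_force: [-1.2, -0.2, 0.3]
width: 30.2
grip_force: 0.0
[ 517.87 -203.25  218.58] [-3.14  0.01 -0.07]
```

View pics/w2.png

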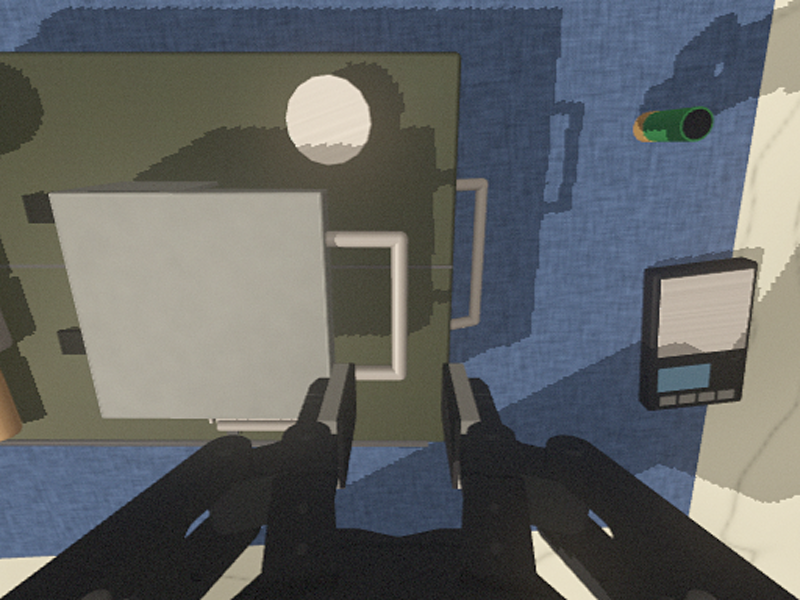

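The handle bar now runs from (400,236) to (398,377), so its middle is at about (399,306), centred between the fingers.

```bash
python3 - <<'E'
from h import *
w=load('w1');v=load('w2')
p,e=tri([ray(w,(487.5,221),S),ray(v,(399,306),S)]);print(p,e)
for z in (138,143,148):print(atz(v,(399,306),z,S))
from rig import manip
s=manip.read_state();print(dt(*(p-s['ee_pos'])))
# lid height check: chest corner -y,+x and -y,-x
print(tri([ray(w,(529,37),S),ray(v,(459,53),S)]))
E
```

```text
[ 521.31 -203.5   148.82] [np.float64(0.6462181621237274), np.float64(0.646218162123693)]
[ 517.89 -202.81  138.  ]
[ 519.71 -202.94  143.  ]
[ 521.53 -203.06  148.  ]
[ 2.69  0.39 72.41]
(array([ 640.62, -243.77,   83.9 ]), [np.float64(0.437768298911071), np.float64(0.4377682989110418)])
```

In the tool's units: 88 mm is 8.8, 75 mm is 7.5.

```bash
echo '0.2,0,4.5,0,0,0;0.2,0,7.5,0,0,0;0.2,0,8.8,0,0,0;0.2,0,8.8,0,0,0' | python3 steer.py; echo '0,0,0,0,0,0;0,0,0,0,0,0;0,0,0,0,0,0;0,0,0,0,0,0' | python3 steer.py 0 50; python3 -c "
from h import *
from rig import manip
s=manip.read_state();print(s['ee_pos'],s['orientation'],s['grip_force'],s['contact_force'],s['torque'])
print(dt(0,50,0),dt(0,0,50))"
```

```text
t: 3.2
ee_pos: [520.7, -202.5, 133.4]
orientation: [-3.141, 0.001, -0.067]
contact_force: [-0.4, -0.4, 0.3]
width: 29.8
grip_force: 0.0
t: 3.6
ee_pos: [522.5, -203.8, 136.6]
orientation: [3.14, -0.005, -0.068]
contact_force: [-0.2, 1.3, 6.7]
width: 5.6
grip_force: 49.3
[ 522.46 -203.81  136.62] [ 3.14 -0.01 -0.07] 49.265931844711304 [-0.24  1.29  6.66] [0.2  0.05 0.07]
[ -3.4  -49.88  -0.09] [  0.27   0.07 -50.  ]
```

In the tool's units: 9 mm is 0.9, 8 mm is 0.8.

```bash
echo '0,0,0,0,0,0;0,0,0,0,0,0;0,0,0.5,0,0,0;0,0,0.8,0,0,0;0,0,0.9,0,0,0;0,0,0.9,0,0,0' | python3 steer.py 30; echo '0,0,0,0,0,0;0,0,0,0,0,0;0,0,0,0,0,0;0,0,0,0,0,0;0,0,0,0,0,0' | python3 steer.py 0 50; python3 -c "
from h import *
c,s=snap('wrist','w3');print(s['ee_pos'],s['orientation'],s['grip_force'],s['contact_force'],s['torque'])
cv2.imwrite('pics/w3c.png',cv2.resize(c['img'][170:320,170:340,::-1],(680,600),interpolation=cv2.INTER_CUBIC))"
```

```text
t: 4.2
ee_pos: [520.5, -203.3, 123.5]
orientation: [-3.141, 0.001, -0.068]
contact_force: [-0.6, 0.1, -1.2]
width: 30.2
grip_force: 0.0
t: 4.7
ee_pos: [520.9, -203.7, 124.4]
orientation: [3.141, -0.0, -0.068]
contact_force: [-0.4, -1.6, 0.2]
width: 6.1
grip_force: 48.7
[ 520.92 -203.67  124.44] [ 3.14 -0.   -0.07] 48.68773341178894 [-0.42 -1.59  0.17] [-0.19  0.06 -0.03]
```

View pics/w3c.png

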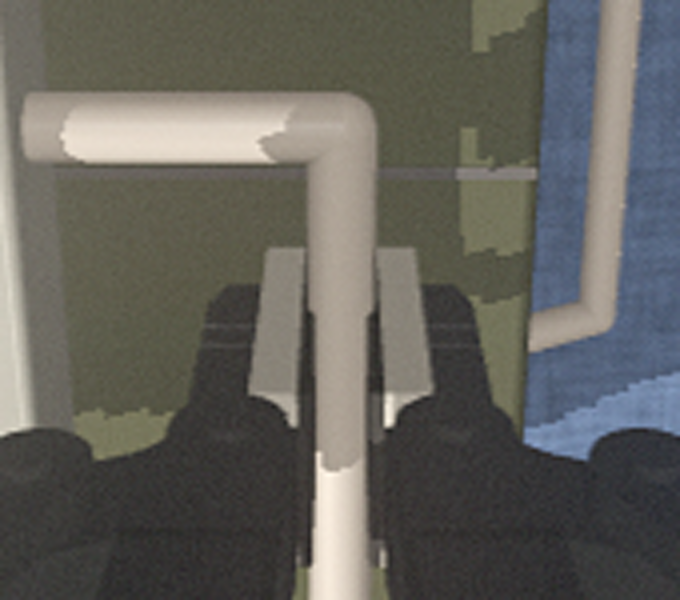

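```bash
echo '0,-0.8,-2,0,0,0;0,-1.8,-3.9,0,0,0;0,-3.1,-5.7,0,0,0;0,-4.6,-7.2,0,0,0;0,-6.2,-8.6,0,0,0;0,-8.1,-9.7,0,0,0;0,-10.1,-10.6,0,0,0;0,-10.1,-10.6,0,0,0' | python3 steer.py; python3 -c "
from h import *
from rig import manip
s=manip.read_state();print(s['ee_pos'],s['orientation'],s['grip_force'],s['contact_force'],s['torque'])"
```

```text
t: 5.55
ee_pos: [528.2, -101.6, 234.3]
orientation: [3.14, -0.004, -0.066]
contact_force: [-3.8, -1.3, 9.0]
width: 6.4
grip_force: 50.5
[ 528.22 -101.59  234.26] [ 3.14 -0.   -0.07] 50.48653721809387 [-3.8  -1.35  9.01] [-0.42  0.6  -0.02]
```

In the tool's units: -9 mm is -0.9, -114 mm is -11.4.

```bash
echo '0,-2.1,-0.7,0,0,0;0,-4.2,-1.1,0,0,0;0,-6.4,-1.2,0,0,0;0,-8.5,-0.9,0,0,0;0,-10.6,-0.4,0,0,0;0,-11.2,-0.2,0,0,0;0,-11.4,-0.1,0,0,0;0,-11.4,-0.1,0,0,0' | python3 steer.py; python3 -c "
from h import *
from rig import manip
s=manip.read_state();print(s['ee_pos'],s['orientation'],s['grip_force'],s['contact_force'],s['torque'])
snap('scene','s1')"
```

```text
t: 6.35
ee_pos: [535.7, 2.9, 237.0]
orientation: [3.124, -0.007, -0.074]
contact_force: [-5.8, -21.0, 16.1]
width: 5.9
grip_force: 52.3
[535.74   2.94 237.05] [ 3.12 -0.01 -0.07] 52.34959423542023 [ -5.82 -21.05  16.1 ] [-3.48  1.08 -0.03]
```

View pics/s1.png

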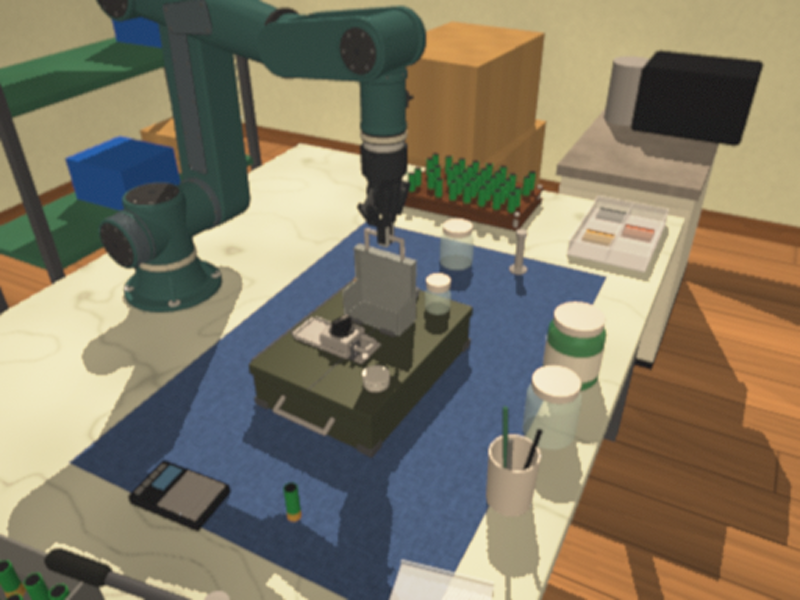

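The cover stands upright at its stop, having moved 206.6 mm in y. The padlock with its black dial shows at (340,328). I'll release the handle and look at the dial.

```bash
echo '0,0.4,-0.2,0,0,0;0,0.6,-0.3,0,0,0;0,0.6,-0.3,0,0,0;0,0.6,-1.5,0,0,0;0,0.6,-4.5,0,0,0;0,0.6,-7,0,0,0;0,0.6,-7,0,0,0' | python3 steer.py 30; python3 -c "
from h import *
from rig import manip
s=manip.read_state();print(s['ee_pos'],s['orientation'],s['contact_force'],s['joints'])
hinge=-203+158; print(dt(*(np.array([500,-130,300])-s['ee_pos'])))"
```

```text
t: 7.1
ee_pos: [536.7, 5.7, 306.4]
orientation: [-3.141, -0.008, -0.067]
contact_force: [0.6, -0.3, 1.2]
width: 29.8
grip_force: 0.0
[536.66   5.66 306.37] [-3.14 -0.01 -0.07] [ 0.55 -0.28  1.23] [-0.1   0.05  1.26  0.    1.82  1.54]
[-27.54 137.81   6.08]
```

```bash
echo '-1.2,5,1.2,0,0,0;-2.2,9.5,2.4,0,0,0;-2.5,12.2,3.5,0,0,0;-2.5,12.2,3.5,0,0,0;-2.5,12.2,3.5,0,0,0' | python3 steer.py; python3 -c "
from h import *
c,s=snap('wrist','w4');print(s['ee_pos'],s['orientation'],s['contact_force'])"
```

```text
t: 7.6
ee_pos: [501.6, -114.7, 265.4]
orientation: [-3.14, 0.002, -0.069]
contact_force: [0.6, 0.1, 0.3]
width: 30.3
grip_force: 0.0
[ 501.57 -114.7   265.38] [-3.14  0.   -0.07] [0.57 0.11 0.32]
```

View pics/w4.png

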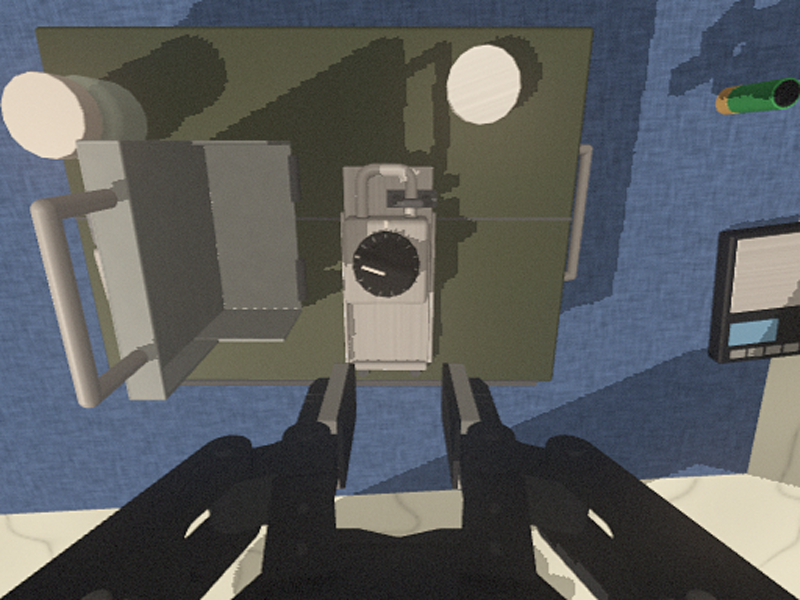

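The cover is open. The dial is at about (386,264) with its white zero line pointing left along (384,273)→(361,266), roughly 1.3 rad short of the index mark. I'll take a closer view from a second place.

In the tool's units: 15 mm is 1.5, -2 mm is -0.2.

```bash
echo '1,-0.2,3.5,0,0,0;1.5,-0.5,6.5,0,0,0;1.5,-0.5,6.5,0,0,0;1.5,-0.5,6.5,0,0,0' | python3 steer.py; python3 -c "
from h import *
c,s=snap('wrist','w5');print(s['ee_pos'],s['orientation'],s['contact_force'])
w=load('w4')['img'];p=proj(c,np.array([523,-108,125]));print(p)
A=cv2.resize(w[95:240,210:290,::-1],None,fx=4.8,fy=4.1379,interpolation=cv2.INTER_CUBIC) # scale below
A=cv2.resize(w[100:250,212:284,::-1],None,fx=4,fy=4,interpolation=cv2.INTER_CUBIC)
u,v=int(p[0])-60,int(p[1])-80
B=cv2.resize(c['img'][v:v+150,u:u+125,::-1],None,fx=4,fy=4,interpolation=cv2.INTER_CUBIC);print(u,v)
cv2.imwrite('pics/m5.png',np.hstack([A,B]))"
```

```text
t: 8.05
ee_pos: [517.4, -109.8, 201.7]
orientation: [-3.141, 0.0, -0.066]
contact_force: [-0.1, -0.1, 0.6]
width: 30.0
grip_force: 0.0
[ 517.4  -109.83  201.72] [-3.14  0.   -0.07] [-0.09 -0.1   0.59]
[252.91 191.43]
192 111
```

View pics/m5.png

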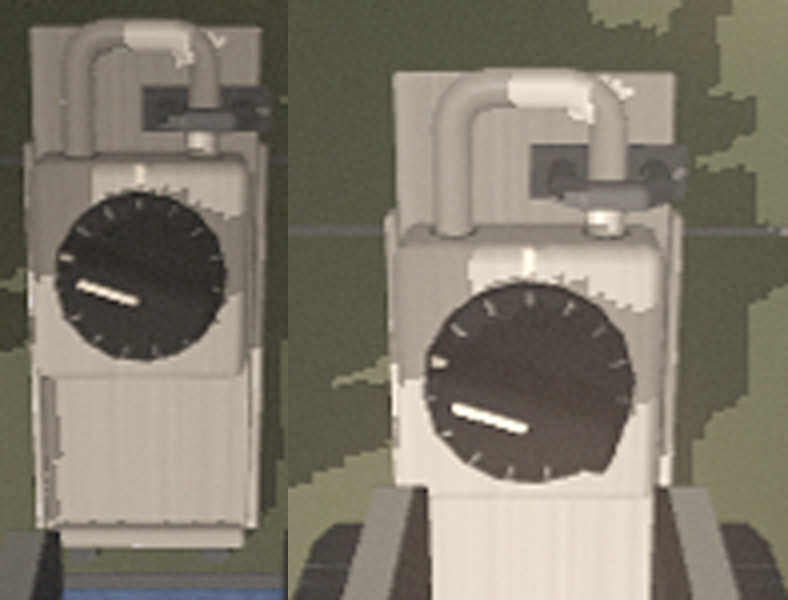

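```bash
python3 - <<'E'
from h import *
w=load('w4');v=load('w5')
L=lambda x,y:(212+x/4,100+y/4)
Rr=lambda x,y:(192+(x-288)/4,111+y/4)
def T(n,a,b): 
    p,e=tri([ray(w,L(*a)),ray(v,Rr(*b))]);print(n,p,e[0]);return p
a=T('inner',(137,302),(527,430));o=T('outer',(78,285),(453,407))
d=T('disc',(141,276),(531,382))
T('bow',(142,35),(534,88));T('index',(140,172),(529,262))
z=93+48.5
for q in(v,):
    f=Rr if q is v else L
    i_=atz(v,Rr(527,430),z);o_=atz(v,Rr(453,407),z);dc=atz(v,Rr(531,382),93+28.5);ix=atz(v,Rr(529,262),93+26)
    ed=[atz(v,Rr(*p),93+24) for p in((402,232),(665,232),(400,490),(648,490))]
    print(i_,o_,dc,ix,np.arctan2(*(o_-i_)[[1,0]]),np.arctan2(*(ix-dc)[[1,0]]))
    zt=atz(v,Rr(437,362),93+28.5);print('tick',zt-dc,np.arctan2(*(zt-dc)[[1,0]]))
    print(ed)
    i_=atz(w,L(137,302),z);dc=atz(w,L(141,276),121.5);print(i_,dc)
E
```

```text
inner [ 507.03 -106.13  141.05] 0.002339721046661032
outer [511.24 -92.3  137.76] 0.014057359532996243
disc [ 507.1  -106.6   117.13] 0.1312647617718865
bow [ 565.59 -111.06  103.33] 0.1922147022801336
index [ 534.44 -108.35  122.15] 0.11320226230177004
[ 507.23 -106.15  141.5 ] [512.81 -92.69 141.5 ] [ 508.86 -106.88  121.5 ] [ 533.52 -108.15  119.  ] 1.1775451659023335 -0.05150174055306544
tick [ 5.6 18.7  0. ] 1.2796398468800252
[array([540.82, -83.28, 117.  ]), array([ 537.36, -135.56,  117.  ]), array([484.05, -76.98, 117.  ]), array([ 480.54, -130.07,  117.  ])]
[ 507.16 -106.16  141.5 ] [ 508.21 -106.67  121.5 ]
```

In the tool's units: 20 mm is 2, -10 mm is -1, -1.2 rad is -24.

```bash
echo '-1,-0.3,0,0,0,-24;-1,-0.3,0,0,0,-24;-1,-0.3,1,0,0,-24;-1,-0.3,1,0,0,-24;-1,-0.3,2,0,0,-24;-1,-0.3,2,0,0,-24;-1,-0.3,3,0,0,-24;-1,-0.3,3,0,0,-24' | python3 steer.py 32; echo '0,0,1,0,0,-1;0,0,1.5,0,0,-1;0,0,1.5,0,0,-1' | python3 steer.py ; python3 -c "
from h import *
from rig import manip
s=manip.read_state();print(s['ee_pos'],s['orientation'],s['contact_force'],s['joints'])
print(dt(*(np.array([507.3,-106.3,124])-s['ee_pos'])))"
```

```text
t: 8.9
ee_pos: [508.0, -107.3, 173.1]
orientation: [3.139, -0.0, 1.138]
contact_force: [-0.2, 0.3, 0.4]
width: 32.0
grip_force: 0.0
t: 9.2
ee_pos: [507.7, -107.3, 157.3]
orientation: [3.14, -0.0, 1.181]
contact_force: [-1.3, 0.1, -0.4]
width: 32.0
grip_force: 0.0
[ 507.69 -107.26  157.26] [ 3.14 -0.    1.18] [-1.28  0.15 -0.35] [-0.32  0.04  1.56  0.    1.53  0.07]
[ 0.73 -0.77 33.26]
```

In the tool's units: 32 mm is 3.2, -1 mm is -0.1.

```bash
echo '0,0,2,0,0,0;0.05,-0.1,3.1,0,0,0;0.05,-0.1,3.2,0,0,0;0.05,-0.1,3.2,0,0,0' | python3 steer.py; echo '0,0,0,0,0,0;0,0,0,0,0,0;0,0,0,0,0,0;0,0,0,0,0,0' | python3 steer.py 0 45;  python3 -c "
from h import *
from rig import manip
s=manip.read_state();print(s['ee_pos'],s['orientation'],s['contact_force'],s['torque'])"
```

```text
t: 9.6
ee_pos: [506.7, -106.4, 124.5]
orientation: [-3.141, -0.0, 1.182]
contact_force: [-0.4, -0.1, 0.3]
width: 31.8
grip_force: 0.0
t: 10.0
ee_pos: [507.6, -106.7, 125.5]
orientation: [3.139, -0.0, 1.182]
contact_force: [0.8, -0.5, 2.9]
width: 10.8
grip_force: 48.1
[ 507.56 -106.73  125.51] [ 3.14 -0.    1.18] [ 0.79 -0.49  2.85] [-0.07 -0.16  0.01]
```

```bash
echo '0,0,0,0,0,2.4;0,0,0,0,0,5.2;0,0,0,0,0,8;0,0,0,0,0,10.8;0,0,0,0,0,13.6;0,0,0,0,0,16.4;0,0,0,0,0,19.2;0,0,0,0,0,22' | python3 steer.py;echo '0,0,0,0,0,2.4;0,0,0,0,0,3.8;0,0,0,0,0,4;0,0,0,0,0,4' | python3 steer.py;python3 -c "
from h import *
from rig import manip
s=manip.read_state();print(s['ee_pos'],s['orientation'],s['contact_force'],s['torque'])"
```

```text
t: 10.8
ee_pos: [506.6, -107.3, 125.5]
orientation: [3.14, -0.0, 0.076]
contact_force: [-1.0, -2.1, 4.4]
width: 10.6
grip_force: 48.2
t: 11.2
ee_pos: [506.6, -107.2, 125.5]
orientation: [3.14, -0.001, -0.118]
contact_force: [-1.8, -1.4, 5.7]
width: 11.0
grip_force: 48.5
[ 506.61 -107.23  125.49] [ 3.14 -0.   -0.12] [-1.8  -1.39  5.66] [-0.32  0.41 -0.06]
```

In the tool's units: -75 mm is -7.5, -20 mm is -2, -0.04 rad is -0.8.

```bash
echo '0,0,0,0,0,0;0,0,0,0,0,0;0,0,-2,0,0,0;0.5,0,-5,0,0,-0.8;0.8,0,-7.5,0,0,-0.8;0.8,0,-7.5,0,0,-0.8;0.8,0,-7.5,0,0,-0.8' | python3 steer.py 32; python3 -c "
from h import *
c,s=snap('wrist','w6');print(s['ee_pos'],s['orientation'],s['contact_force'])
p=proj(c,np.array([523,-108,125]));u,v=int(p[0])-65,int(p[1])-80;print(u,v)
cv2.imwrite('pics/m6.png',cv2.resize(c['img'][v:v+150,u:u+130,::-1],None,fx=4,fy=4,interpolation=cv2.INTER_CUBIC))"
```

```text
t: 11.9
ee_pos: [514.6, -107.2, 199.0]
orientation: [-3.141, -0.0, -0.078]
contact_force: [0.0, 0.8, 0.2]
width: 32.2
grip_force: 0.0
[ 514.62 -107.18  198.98] [-3.14 -0.   -0.08] [0.03 0.84 0.24]
190 109
```

View pics/m6.png

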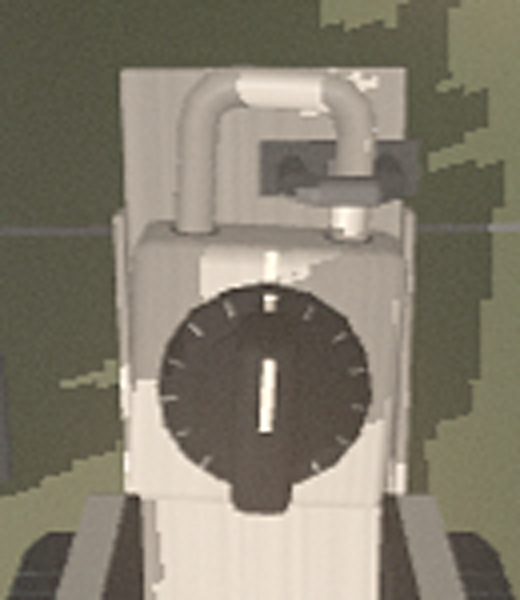

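The zero tick at (267,298) now lines up with the index mark at (270,265), and the zero line is vertical at x≈266, so the dial is at 0. Next I'll grip the body by its ±y sides.

```bash
python3 - <<'E'
from h import *
v=load('w6');f=lambda x,y:(190+x/4,109+y/4)
i=atz(v,f(264,431),141.5);o=atz(v,f(268,362),141.5);d=atz(v,f(266,388),121.5);ix=atz(v,f(270,265),119)
print(i,o,d,ix,np.arctan2(*(o-i)[[1,0]]),np.arctan2(*(ix-d)[[1,0]]))
p=(i+d)/2;p[2]=112
from rig import manip
print(dt(*(p-manip.read_state()['ee_pos'])))
E
echo '-0.4,0,3,0,0,0;-0.8,0,6,0,0,0;-0.8,0,8,0,0,0;-0.8,0,8.6,0,0,0;-0.8,0,8.6,0,0,0;-0.8,0,8.6,0,0,0' | python3 steer.py 66
```

```text
[ 506.9  -106.76  141.5 ] [ 520.43 -108.53  141.5 ] [ 507.43 -107.29  121.5 ] [ 532.27 -109.97  119.  ] -0.1296209564387972 -0.10786806195780163
[-6.58  0.59 85.85]
t: 12.55
ee_pos: [507.0, -106.8, 113.8]
orientation: [3.142, -0.001, -0.078]
contact_force: [0.2, -1.1, -0.3]
width: 65.8
grip_force: 0.0
```

In the tool's units: 4 mm is 0.4, 11 mm is 1.1.

```bash
echo '0,0,0.4,0,0,0;0,0,0.8,0,0,0;0,0,1.1,0,0,0;0,0,1.1,0,0,0' | python3 steer.py 62; for i in 1 2 3; do echo '0,0,0.2,0,0,0;0,0,0.2,0,0,0' | python3 steer.py | egrep 'ee_pos|contact|width'; done
```

```text
t: 12.95
ee_pos: [506.4, -106.6, 101.9]
orientation: [-3.141, 0.001, -0.078]
contact_force: [0.1, 0.7, -0.0]
width: 61.7
grip_force: 0.0
ee_pos: [506.5, -106.7, 100.1]
contact_force: [-0.5, -0.3, 0.1]
width: 62.0
ee_pos: [506.5, -106.7, 98.1]
contact_force: [0.5, 0.3, 0.5]
width: 61.9
ee_pos: [506.5, -106.7, 96.0]
contact_force: [-0.2, 0.0, 0.8]
width: 61.8
```

Careful with the scale: shifts go in cm and turns go in units of 0.05 rad. That gives: 2 mm is 0.2.

```bash
for i in 1 2 3; do echo '0,0,0.2,0,0,0;0,0,0.2,0,0,0' | python3 steer.py | egrep 'ee_pos|contact|width'; done
```

```text
ee_pos: [506.5, -106.7, 94.0]
contact_force: [-0.2, 0.5, -0.4]
width: 62.1
ee_pos: [506.8, -106.8, 92.5]
contact_force: [0.0, -0.0, 0.6]
width: 62.0
ee_pos: [506.9, -106.8, 92.3]
contact_force: [-3.7, 1.6, 8.9]
width: 61.8
```

```bash
echo '0,0,-0.3,0,0,0;0,0,-0.4,0,0,0;0,0,-0.4,0,0,0' | python3 steer.py; echo '0,0,0,0,0,0;0,0,0,0,0,0;0,0,0,0,0,0;0,0,0,0,0,0' | python3 steer.py 0 90;  python3 -c "
from h import *
from rig import manip
s=manip.read_state();print(s['ee_pos'],s['orientation'],s['contact_force'],s['torque'])"
```

```text
t: 14.45
ee_pos: [506.6, -106.7, 94.1]
orientation: [-3.141, 0.0, -0.078]
contact_force: [0.1, -0.4, 0.5]
width: 62.1
grip_force: 0.0
t: 14.85
ee_pos: [506.8, -107.1, 94.8]
orientation: [3.141, -0.0, -0.078]
contact_force: [-1.1, -0.6, 5.2]
width: 54.1
grip_force: 95.1
[ 506.75 -107.06   94.81] [ 3.14 -0.   -0.08] [-1.06 -0.64  5.16] [-0.24  0.34 -0.02]
```

In the tool's units: -8 mm is -0.8, -4 mm is -0.4.

```bash
echo '-0.4,0,0,0,0,0;-0.8,0,0,0,0,0;-1.1,0,0,0,0,0;-1.1,0,0,0,0,0' | python3 steer.py|egrep 'ee|cont|width';echo '-0.3,0,0,0,0,0;-0.6,0,0,0,0,0;-0.9,0,0,0,0,0;-0.9,0,0,0,0,0' | python3 steer.py|egrep 'ee|cont|width'; echo '-0.3,0,0,0,0,0;-0.6,0,0,0,0,0;-0.9,0,0,0,0,0;-1.2,0,0,0,0,0;-1.4,0,0,0,0,0;-1.4,0,0,0,0,0' | python3 steer.py
```

```text
ee_pos: [496.0, -106.2, 94.8]
contact_force: [3.3, -2.2, 3.4]
width: 54.1
ee_pos: [488.3, -105.6, 94.8]
contact_force: [7.4, -2.3, 1.1]
width: 54.2
t: 16.25
ee_pos: [474.6, -104.6, 94.8]
orientation: [3.141, -0.005, -0.078]
contact_force: [8.5, -3.2, 0.6]
width: 54.2
grip_force: 94.2
```

```bash
for i in 1 2 3; do echo '-0.1,0,0,0,0,0;-0.2,0,0,0,0,0;-0.2,0,0,0,0,0' | python3 steer.py|egrep 'ee|cont|width'; done
```

```text
ee_pos: [472.9, -104.5, 94.9]
contact_force: [9.2, -2.2, 0.8]
width: 54.4
ee_pos: [472.4, -104.4, 94.9]
contact_force: [13.2, -3.0, -2.9]
width: 54.0
ee_pos: [472.2, -104.4, 94.9]
contact_force: [18.4, -4.2, -6.3]
width: 54.4
```

```bash
echo '0.6,0,0,0,0,0;1.2,0,0,0,0,0;1.8,0,0,0,0,0;2.4,0,0,0,0,0;3,0,0,0,0,0;3.6,0,0,0,0,0;4,0,0,0,0,0;4,0,0,0,0,0' | python3 steer.py|egrep 'ee|cont|width';  echo '0.2,0,0,0,0,0;0.35,0,0,0,0,0;0.35,0,0,0,0,0' | python3 steer.py; python3 -c "
from h import *
c,s=snap('wrist','w7');print(s['ee_pos'],s['orientation'],s['torque'])
v=int(proj(c,np.array([540,-110,110]))[1]);print(v)
w=c['img'][max(v-100,0):v+90,175:335,::-1];cv2.imwrite('pics/m7.png',cv2.resize(w,None,fx=3.1,fy=3.1,interpolation=cv2.INTER_CUBIC))"
```

```text
ee_pos: [503.6, -106.8, 94.8]
contact_force: [-7.3, -1.4, 10.4]
width: 54.1
t: 18.25
ee_pos: [506.4, -107.0, 94.8]
orientation: [3.141, 0.009, -0.078]
contact_force: [-9.6, -0.7, 11.8]
width: 54.2
grip_force: 97.5
[ 506.45 -106.97   94.77] [ 3.14  0.01 -0.08] [-0.41  1.3   0.04]
198
```

View pics/m7.png

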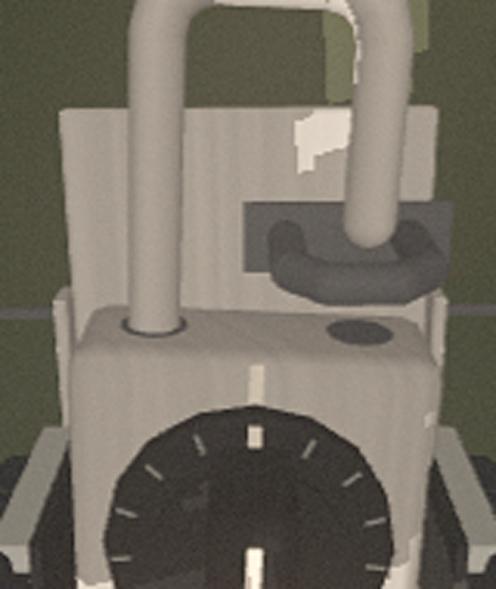

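The shackle is drawn out fully, with its tip at (370,240) and the staple ring at (360,270) nearly clear of it. I'll push about 4 mm further, then lift.

```bash
echo '0.2,0,-0.1,0,0,0;0.3,0,-0.1,0,0,0;0.3,0,-0.1,0,0,0' | python3 steer.py|egrep 'ee|cont';  echo '0.1,0,-0.05,0,0,0;0.1,0,-0.05,0,0,0' | python3 steer.py|egrep 'ee|cont'
```

```text
ee_pos: [509.3, -107.2, 94.8]
contact_force: [-7.1, -1.3, 8.0]
ee_pos: [510.3, -107.2, 94.9]
contact_force: [-6.1, -1.9, 5.5]
```

In the tool's units: -2 mm is -0.2, -1 mm is -0.1.

```bash
echo '-0.1,0,-0.2,0,0,0;-0.2,0,-0.5,0,0,0;-0.2,0,-0.8,0,0,0;-0.2,0,-1.1,0,0,0;-0.2,0,-1.1,0,0,0' | python3 steer.py|egrep 'ee|cont|ori|width'
```

```text
ee_pos: [512.4, -106.6, 107.2]
orientation: [-3.141, -0.0, -0.078]
contact_force: [-0.5, -0.9, -4.3]
width: 54.3
```

In the tool's units: -30 mm is -3, -4 mm is -0.4.

```bash
echo '-0.15,0,-0.4,0,0,0;-0.15,0,-1.2,0,0,0;-0.15,0,-2,0,0,0;-0.15,0,-3,0,0,0;-0.15,0,-4.5,0,0,0;-0.15,0,-6.5,0,0,0;-0.15,0,-9,0,0,0;-0.15,0,-11,0,0,0' | python3 steer.py|egrep 'ee|cont|ori|width'; echo '0,0,-1.5,0,0,0;0,0,-2.5,0,0,0;0,0,-3,0,0,0;0,0,-3,0,0,0;0,0,-3,0,0,0;0,0,-3,0,0,0' | python3 steer.py; python3 -c "
from h import *
c,s=snap('wrist','w8');print(s['ee_pos'],s['orientation'],s['torque'],s['contact_force'])
snap('scene','s8')
v=load('w7'); 
# compare lock appearance in hand before/after lift (dial+fingers region)
f=lambda q:cv2.cvtColor(q['img'],cv2.COLOR_RGB2GRAY)[208:300,205:305].astype(np.float32)
print(cv2.phaseCorrelate(f(v),f(c)))
m=f(c)[:]; print(cv2.matchTemplate(f(c),f(v)[15:75,15:85],cv2.TM_CCOEFF_NORMED).max(), cv2.minMaxLoc(cv2.matchTemplate(f(c),f(v)[15:75,15:85],cv2.TM_CCOEFF_NORMED))[3])
"
```

```text
ee_pos: [511.1, -107.2, 219.7]
orientation: [3.141, -0.003, -0.078]
contact_force: [-0.0, -0.1, -5.4]
width: 54.2
t: 20.7
ee_pos: [510.1, -106.9, 245.4]
orientation: [-3.141, 0.003, -0.078]
contact_force: [-0.1, -0.3, -4.2]
width: 54.3
grip_force: 95.5
[ 510.1  -106.89  245.42] [-3.14  0.   -0.08] [-0.02 -0.    0.01] [-0.12 -0.31 -4.23]
((-0.07925390150258949, -0.31620339175670154), 0.9500908065835635)
0.97238404 (15, 14)
```

```bash
python3 -c "
from h import *
a=load('w8')['img'][:,:,::-1];b=load('s8')['img'][100:330,120:340,::-1]
cv2.imwrite('pics/f.png',np.hstack([cv2.resize(a,(440,400)),cv2.resize(b,(360,400),interpolation=cv2.INTER_CUBIC)]))"
```

```text
(no output)
```

View pics/f.png

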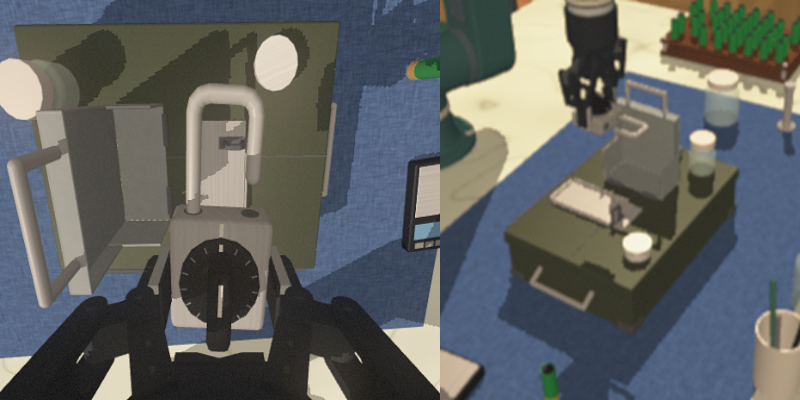

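The open padlock hangs level in the gripper, the cover stands over at its stop, and the jar, tin, brush and bench items are where they were.

```bash
python3 -c "
from rig import manip
print(manip.job_done())"
```

```text
the job is handed in; nothing more can be done
None
```

The job is handed in, with no verdict returned: the cover is folded over to its stop, the dial is at zero, the shackle is fully open, and the padlock is off the staple and held level, dial up, about 15 cm above the lid, after about 21 s of robot time.

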